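# Wedge up the hinged power module of an opened instrument

## Robot

A 6-joint arm with a two-finger parallel gripper is mounted at the origin on the work surface. World frame = base frame: x ahead of the robot, y to its left, z up, the work surface at z = 0. Lengths are in mm, angles in rad, forces in N, time in s.
With the tool pointing down it reaches from about 300 to 950 mm from the base axis. Payload 3.1 kg.
Tool frame: the origin (TCP) lies at the very end of the fingers, on their centre line; the grasp point (between the pads) lies 19 mm behind it (manip.grip_depth is the distance from the TCP to the grasp point, in mm); z points along the fingers, y is the direction in which the jaws open and shut (so a half turn about z gives the same grasp; the last joint's range is limited). The gripper opens to 85 mm and grips with 20 to 120 N. Pads are 22 mm wide; open, the fingers measure 114 mm over their backs; the gripper's body (76 mm by 85 mm) begins 54 mm behind the grasp point. The pads swing forward as they close: fully open they stand 13 mm farther back than shut.
Start: joints at [1.114, 0.308, 1.634, -0, 1.2, -0.07], TCP at [235.792, 578.821, 231.272] pointing down, gripper open.
Joint ranges: [-3.06, 3.06], [-0.79, 1.96], [0.05, 2.63], [-1.19, 4.34], [0.05, 2.64], [-2.94, 2.94]. Speed limits (rad/s): [2.79, 2.79, 3.14, 3.14, 3.14, 3.14].

## Interface

Orientations are given as a unit quaternion [x, y, z, w].
In Python, from workcell import manip gives the robot as it stands.
- The arm moves only by the tool drive_tool, never from a script. Its argument "series" is a list of rows, each a list of 3 entries, a list of its own where there are three numbers: the shift along the world's x, y, z each as a share of 1 m, from -1 to 1, then the turn, a rotation vector about the world's x, y, z each as a share of 1.5 rad, from -1 to 1, then the finger opening in mm, from 0 to 85.4. In form: [[[x, y, z], [rx, ry, rz], jaw], ...]. A call has 1 to 20 rows; each row is the pose to reach, as a shift and turn from the pose commanded when the call began; what a row does not reach only later rows make up. A row lasts 1/8 s, in which the tool goes at most 62.5 mm and 10.7 degrees, less where a joint would pass 70% of its speed; a pose out of reach is approached as far as the arm can. A call with a number of a shift or a turn outside -1 to 1 is refused whole. A call with a gripper value outside its range is refused whole. The fingers move at their own pace and stop on an object; "grip_force" is the grip in N (left out, the last holds). Time passes only in rows, so rows that repeat a pose let the fingers close. It gives the time, the measured TCP pose, the force and the opening at its end, in the units of the state.
- manip.read_state(): the state, without advancing time (a new reading comes with each control period).
- manip.capture(name): name is "scene" or "top" or "wrist"; returns the picture (480x640x3 uint8, red, green, blue); there is no depth.
- manip.camera_model(name): a dict with "intrinsics" (3x3 intrinsics, pixels), "dist_coeffs" ([k1, k2, p1, p2, k3] as OpenCV has them; the pictures are not rectified), "origin" and "attitude" of the camera in the world. Camera axes: x right, y down, z forward; pixel columns grow to the right and rows downward; lengths in mm; the calibration is good to about 2 mm. A picture is of the moment at which its call begins: read the wrist's pose just before it. camera_model takes no time and is no camera call; for the wrist camera it gives the pose at the moment of the call.
- manip.close_job(): hands the job in, once; it reports no verdict.
The state is a dict: "time_s": time; "joint_positions": joint angles; "qd": joint speeds; "joint_torque": joint torques, N m; "position": TCP position; "tcp_rot": TCP orientation; "wrist_force": force on the tool from outside, world axes, zero at the start; "wrist_torque": the same for the moment, N m; "finger_gap": finger opening in mm.
Only numpy, scipy, OpenCV 4.12 (cv2) and the standard library are available. Lean on these libraries where they do the work, as an engineer would, in place of code of your own. Each camera call takes 0.05 s, during which the arm holds its last target. There are 200 camera calls.

## Task

Pick up the orange levelling wedge by its black grip, slide its thin end into the close-fitting steel sleeve at the front of the opened instrument and push it on under the yellow bar of the hinged power module until the bar has just lifted off its two red rests: a gap of about 4 mm, never as much as 9 mm. Finish while still holding the wedge there, so that the wedge alone carries the module. Do not touch the module with the robot, and leave the other things on the bench where they are.

Things in the scene. Friction and masses are not known exactly. Their poses are not given: they have to be found in the camera images.
- wedge: Loose orange wedge, 160 x 30 mm, 0.16 kg, flat on the bench left or right of the instrument. Origin: centre of underside; +x to the thin tip (x = 80), z up. Top face climbs 1:5 from 3 mm at the tip to 27 mm at x = -40; then the heel, 27 mm high, to x = -80, with an upright black grip rib centred at x = -60: 36 mm long in x, 16 mm wide in y, from 27 to 72 mm above the underside.
- tip (a point): The thin tip of the wedge, middle of its width, on the underside; axes as the wedge's.
- base: Fixed opened instrument on a grey service board (420 x 220 mm, top 12 mm above the bench); place and yaw vary. Origin: on the bench right below the sleeve mouth; +x points into the instrument, away from the robot, z up. The board spans x = -150 to 270. Aluminium panel and walls stand 46 mm above the board, 204 mm wide.
- mouth (a point): Middle of the steel sleeve's mouth, on the board's top; axes as the base's. The sleeve runs 35 mm in +x, inside 34 mm wide, 31 mm high; outside 50 wide, 35 high. Flared cheeks, 14 mm high, widen the entry 18 mm in front. The wedge goes in tip first along +x, its underside on the board. The bar's centre line is 50 mm behind the mouth.
- module: Power module: steel box 170 x 150 x 40 mm, green circuit board on top, 0.5 to 0.9 kg, behind a yellow bar, hinged at its back. Origin: middle of the bar, on its axis, 50 mm behind the mouth, 14 mm above the board; axes as the base's at rest. The hinge axis (along y) is 190 mm further back. Only gravity holds its front down. Top parts about 92 mm above the bench.
- bar (a point): Lowest point, in the middle, of the yellow round lift bar at the module's front (10 mm thick, 150 mm across). At rest on the red rests it is 9 mm above the board (21 above the bench); its rise is the lift. The wedge meets it with the tip 80 mm past the mouth; each further 5 mm lifts about 1 mm: at 4 mm lift the tip is 100 mm past and the heel's front 20 mm short of the mouth.
- tin: Bystander: red plastic bowl, 90 mm across, 35 mm high, on the other side from the wedge. Origin: centre of its underside.
- spool: Bystander: blue spool, 56 mm across, 35 mm high, standing left of the instrument. Origin: centre of its underside.
- driver: Bystander: red-handled screwdriver lying at the right. Origin: middle of its underside.
- carton: Bystander: cardboard box 120 x 90 x 50 mm at the left. Origin: centre of its underside.
- flux: Bystander: small white bottle, 40 mm across, 90 mm high, at the right beyond the screwdriver. Origin: centre of its underside.
- card: Bystander: green circuit card 80 x 110 mm, up to 20 mm high, lying in front of the robot. Origin: centre of its underside.
Things that resemble listed ones, but are neither listed nor needed, are in the scene too. What is shaped like the wedge but pink is not meant.

How it is judged (in metres and radians):
On the way:
1. the wedge's tip is inside the sleeve, at least 10 mm past its mouth, with the module still on its rests (x of tip in the frame of mouth above 0.01 m and y of tip in the frame of mouth between -0.008 and 0.008 m and z of tip in the frame of mouth below 0.01 m and angle between the x axis of wedge and the x axis of base, either way round below 0.15 rad and z of bar in the frame of base below 0.022 m), for 0.1 s.
At the end, for the whole second after the job is handed in: For the last second: bar 1.5 to 7 mm above its rests, borne by the wedge (0.7 N or more); wedge tip 70 mm or more past the mouth, within 8 mm of the middle and 10 mm of the board, in line within 0.15 rad, flat within 0.1 rad; fingers on the wedge with 1 N or more (z of bar in the frame of base between 0.0225 and 0.028 m and x of tip in the frame of mouth above 0.07 m and y of tip in the frame of mouth between -0.008 and 0.008 m and z of tip in the frame of mouth below 0.01 m and angle between the x axis of wedge and the x axis of base, either way round below 0.15 rad and contact force between wedge and module above 0.7 N and contact force between the fingers and wedge above 1 N and angle between wedge's own z axis and vertical below 0.1 rad); the arm keeps its last pose, push and grip.
It fails at once if the module is lifted 9 mm or more (z of bar in the frame of base above 0.03 m).
It fails at once if the robot touches the module (contact force between any of the fingers, the arm and module above 0.5 N).
It fails at once if another thing on the bench is moved more than 30 mm (distance of any of tin, spool, driver, carton, flux, card from where it was at the start of the episode above 0.03 m).
It also fails if it takes over 42 s, if anything falls off the work surface, if the arm or the gripper's body presses on something with over 40 N, if the wrist force passes 120 N, or if a joint passes its speed limit or range.

## Working session

There is one attempt and no reset: what is moved stays moved. The work goes in short steps, Python scripts to look and compute and a tool call to move; the robot and the scene stay as the last step left them, time stands still between calls to the robot, and variables do not carry over. Pictures are saved under pics/ and viewed, about 8 in all and at most 12, crops included, and the job is handed in when it is done.

Besides the shell and the picture viewer there is one more tool, called as name(argument=value, ...) on one line, values as JSON. drive_tool: Moves the arm, as the interface text tells. Its arguments: {"type":"object","properties":{"series":{"type":"array"},"grip_force":{"type":"number"}},"required":["series"]}

```bash
ls; mkdir -p pics
python3 - <<'E'
from workcell import manip
import cv2
for n in("scene","top"):
    im=manip.capture(n); cv2.imwrite(f"pics/{n}0.png",im[:,:,::-1])
    c=manip.camera_model(n); print(n,c)
s=manip.read_state(); print(s)
E
```

```text
pics
scene {'intrinsics': array([[544.00152051,   0.        , 317.14428661],
       [  0.        , 544.00152051, 243.32209642],
       [  0.        ,   0.        ,   1.        ]]), 'dist_coeffs': array([-0.09431336,  0.        ,  0.        ,  0.        ,  0.        ]), 'origin': array([1405.28431822, -511.37628125, 1033.60585085]), 'attitude': array([ 0.791601  ,  0.45960544, -0.19512695, -0.35221607])}
top {'intrinsics': array([[582.2600619 ,   0.        , 319.44934169],
       [  0.        , 582.2600619 , 235.11020713],
       [  0.        ,   0.        ,   1.        ]]), 'dist_coeffs': array([-0.07885929,  0.        ,  0.        ,  0.        ,  0.        ]), 'origin': array([ 250.19417005,   49.447205  , 1533.66286882]), 'attitude': array([-0.69890143,  0.71158499, -0.05576229,  0.04554295])}
{'time_s': 0.1, 'joint_positions': array([ 1.11426918e+00,  3.08880025e-01,  1.63506186e+00, -2.46343186e-05,
        1.19969482e+00, -6.97036775e-02]), 'qd': array([-0.00063253, -0.00115491, -0.00059204,  0.00031231,  0.00112579,
       -0.00013145]), 'joint_torque': array([-8.91590189e-04, -4.16410840e+01, -2.77644163e+01, -9.98495852e-05,
        3.97767100e-03, -6.49442953e-07]), 'position': array([235.48671419, 578.13873899, 230.18427975]), 'tcp_rot': array([ 1.92203630e-01,  9.81354533e-01, -9.89834216e-04, -2.54738837e-04]), 'wrist_force': array([ 0.11413072, -0.52732309,  0.29429456]), 'wrist_torque': array([-0.03188041, -0.04707293, -0.01205339]), 'finger_gap': 85.09300432713185}
```

View pics/top0.png

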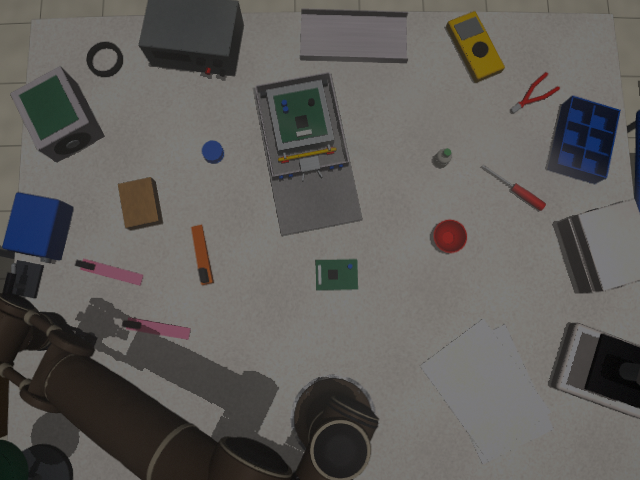

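View pics/scene0.png

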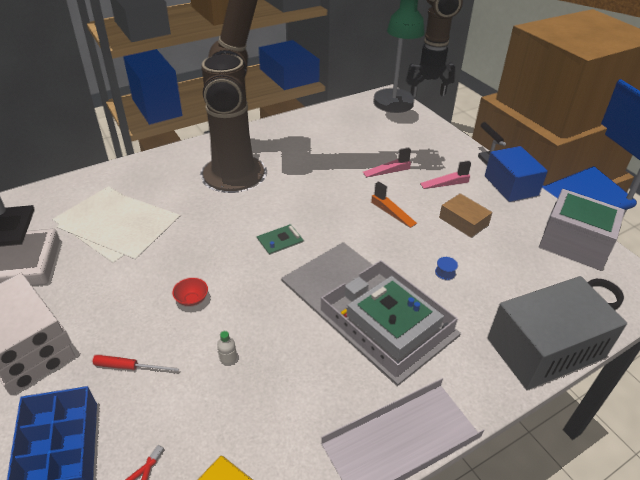

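The top view shows three candidates. The orange wedge is at about (203,255), with its black grip at (204,275) and thin end at (198,226). The two pink lookalikes are at (112,271) and (158,328). Only the orange one fits the description. The instrument is at about (305,155), and its front board edge runs (283,235) to (361,220). I'll measure both and check them in one enlarged crop.

```bash
cat > h.py <<'E'
import numpy as np, cv2
from workcell import manip
from scipy.spatial.transform import Rotation as R
def ray(c,px):
    u=cv2.undistortPoints(np.float64(px).reshape(-1,1,2),c["intrinsics"],c["dist_coeffs"]).reshape(-1,2)
    return R.from_quat(c["attitude"]).apply(np.c_[u,np.ones(len(u))])
def plane(c,px,z):
    d=ray(c,px); o=np.array(c["origin"]); return o+d*((z-o[2])/d[:,2])[:,None]
def proj(c,P):
    r=R.from_quat(c["attitude"]).inv(); t=-r.apply(c["origin"])
    return cv2.projectPoints(np.float64(P).reshape(-1,1,3),r.as_rotvec(),t,c["intrinsics"],c["dist_coeffs"])[0].reshape(-1,2)
def biggest(m):
    return max(cv2.findContours(m.astype(np.uint8),cv2.RETR_EXTERNAL,cv2.CHAIN_APPROX_NONE)[0],key=cv2.contourArea)
E
python3 - <<'E'
from h import *
im=cv2.imread("pics/top0.png"); c=manip.camera_model("top")
h=cv2.cvtColor(im,cv2.COLOR_BGR2HSV)
m=cv2.inRange(h,(5,170,90),(18,255,255)); m[:, :180]=0; m[:,230:]=0
k=biggest(m); r=cv2.minAreaRect(k); b=cv2.boxPoints(r); print("rect",r,"box",b.round(1).tolist())
print(plane(c,b,10).round(0).tolist())
hb=cv2.inRange(h,(0,0,0),(180,255,60)); hb[:,:190]=0;hb[:,220:]=0;hb[:262]=0;hb[292:]=0
k=biggest(hb); print("grip",cv2.minAreaRect(k), plane(c,[cv2.minAreaRect(k)[0]],65))
pts=[(283,235),(361,220),(255,87),(331,73)]
print(plane(c,pts,12).round(0).tolist())
cv2.imwrite("pics/crop1.png",cv2.resize(im[60:290,180:375],None,fx=2.6,fy=2.6,interpolation=cv2.INTER_CUBIC))
E
```

```text
rect ((201.25634765625, 254.2544403076172), (58.04542922973633, 10.523879051208496), 79.91940307617188) box [[191.0, 226.60000610351562], [201.39999389648438, 224.8000030517578], [211.5, 281.8999938964844], [201.1999969482422, 283.79998779296875]]
[[499.0, 366.0, 10.0], [503.0, 338.0, 10.0], [351.0, 310.0, 10.0], [347.0, 337.0, 10.0]]
grip ((203.19232177734375, 274.9615783691406), (14.904827117919922, 7.844645023345947), 78.69007110595703) [[365.36508744 321.72633679  65.        ]]
[[472.0, 122.0, 12.0], [508.0, -86.0, 12.0], [885.0, 195.0, 12.0], [923.0, -15.0, 12.0]]
```

View pics/crop1.png

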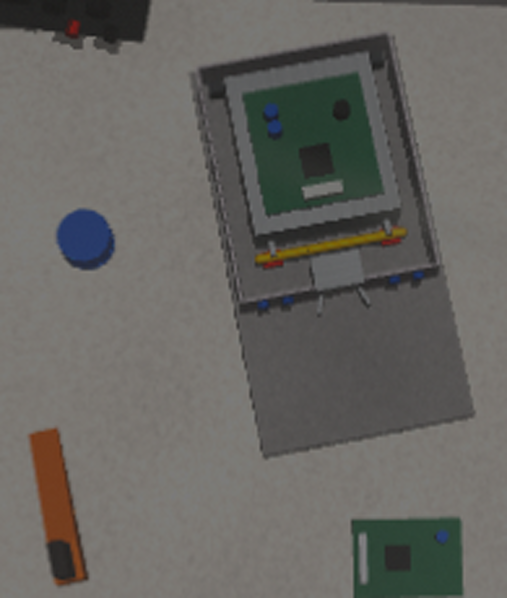

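The crop confirms the orange wedge: black grip at the lower end (crop 62,560), thin tip at the top (45,435). The yellow bar (257,260)–(405,232) and the sleeve (337,268) are also visible. The wedge centre is about (425,338) with yaw about 0.18. The board yaw is about 0.173 and the mouth about (638,44). Next I'll go above the grip for a wrist view.

drive_tool(series=[[[0.03, -0.055, 0], [0, 0, 0.08], 85], [[0.055, -0.11, 0], [0, 0, 0.16], 85], [[0.08, -0.16, 0], [0, 0, 0.24], 85], [[0.105, -0.21, 0], [0, 0, 0.32], 85], [[0.13, -0.253, 0], [0, 0, 0.38], 85], [[0.13, -0.253, 0], [0, 0, 0.38], 85], [[0.13, -0.253, 0], [0, 0, 0.38], 85]])

```text
time_s: 0.98
position: [365.6, 325.9, 231.1]
tcp_rot: [-0.091, 0.996, 0.0, -0.0]
wrist_force: [-0.4, 1.1, 0.6]
finger_gap: 85.2
```

Run:
```python
from h import *
c=manip.camera_model("wrist"); im=manip.capture("wrist")[:,:,::-1]; cv2.imwrite("pics/w1.png",im)
import pickle; pickle.dump(c,open("w1.pkl","wb")); print(c["origin"],R.from_quat(c["attitude"]).as_matrix().round(2).tolist(), c["intrinsics"][0,0],c["dist_coeffs"])
s=manip.read_state(); print(s["position"],R.from_quat(s["tcp_rot"]).as_matrix().round(3).tolist())
t=manip.camera_model("top"); print(plane(t,[(278.8,160),(335.8,149.2)],31))
```

```text
[286.79970675 312.37252949 374.7840189 ] [[-0.18, 0.93, 0.31], [0.98, 0.17, 0.06], [0.0, 0.31, -0.95]] 366.54748534133927 [-0.019525  0.        0.        0.        0.      ]
[365.38423021 326.4089401  231.11762502] [[-0.983, -0.182, -0.001], [-0.182, 0.983, 0.0], [0.0, 0.0, -1.0]]
[[670.59133555 129.88710543  31.        ]
 [697.98157011 -22.43946505  31.        ]]
```

View pics/w1.png

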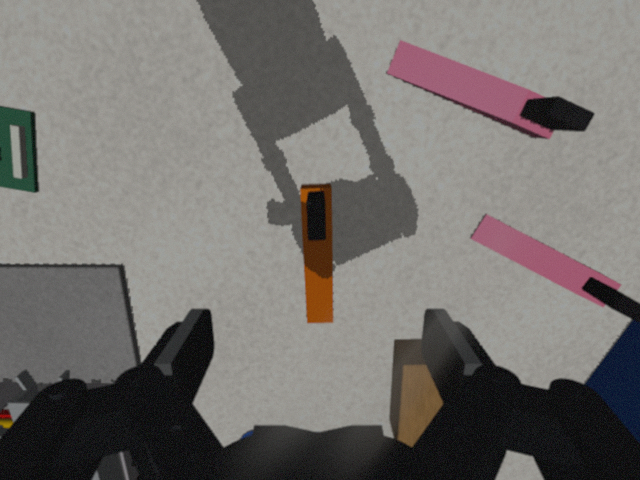

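The wrist view shows the orange wedge with its tip edge at (307–333,322), its heel end at (302–331,186) and the top of the grip at about (316,216). I'll work out its pose from this.

Run:
```python
from h import *
import pickle
c=pickle.load(open("w1.pkl","rb")); im=cv2.imread("pics/w1.png"); h=cv2.cvtColor(im,cv2.COLOR_BGR2HSV)
m=cv2.inRange(h,(5,170,40),(20,255,255)); m=cv2.morphologyEx(m,cv2.MORPH_CLOSE,np.ones((25,25)))
k=biggest(m)[:,0]; ym=k[:,1].max(); print("ext",k.min(0),ym)
# row edges: two sides, z from slope
f=m>0; L=[];Rr=[]
for y in range(260,ym-2):
    x=np.where(f[y])[0]; L.append((x[0]-.5,y)); Rr.append((x[-1]+.5,y))
mid=(np.array(L)+np.array(Rr))/2
tip=plane(c,[(mid[-1][0]+ (mid[-1][0]-mid[0][0])/len(mid)*2,ym+.5)],3)[0]
# iterate height from tip distance
P=plane(c,mid,10)
for _ in range(5):
    d=np.hypot(*(P-tip)[:,:2].T); P=np.array([plane(c,[q],3+a/5)[0] for q,a in zip(mid,d)])
v=cv2.fitLine(P[:,:2].astype(np.float32),cv2.DIST_L2,0,.01,.01).ravel(); print("tip",tip,"yaw",np.arctan(v[1]/v[0]))
g=cv2.inRange(h,(0,0,0),(180,255,38)); g[:188]=0;g[245:]=0;g[:,:300]=0;g[:,336:]=0
r=cv2.minAreaRect(biggest(g)); print("grip",r, plane(c,[r[0]],70))
u=np.array([np.cos(.18),np.sin(.18)]); print("grip from tip", tip[:2]-140*u, "heel", plane(c,[(302,185),(331,184)],27))
```

```text
ext [301 185] 321
tip [503.44125242 354.87319178   3.        ] yaw 0.20408289
grip ((315.5970764160156, 215.59197998046875), (47.19898223876953, 17.696239471435547), 88.45184326171875) [[363.72796405 324.98137721  70.        ]]
grip from tip [365.70313543 329.8090515 ] heel [[347.41593516 308.62297013  27.        ]
 [341.46228536 335.59151144  27.        ]]
```

The grip is at about (366,326) with wedge yaw about 0.20, and the tool is already above it. I'll go down and grasp.

drive_tool(series=[[[0, 0, -0.05], [0, 0, 0.013], 60], [[0, 0, -0.1], [0, 0, 0.013], 60], [[0, 0, -0.145], [0, 0, 0.013], 60], [[0, 0, -0.175], [0, 0, 0.013], 60], [[0, 0, -0.195], [0, 0, 0.013], 60], [[0, 0, -0.197], [0, 0, 0.013], 60], [[0, 0, -0.197], [0, 0, 0.013], 10], [[0, 0, -0.197], [0, 0, 0.013], 5], [[0, 0, -0.197], [0, 0, 0.013], 5], [[0, 0, -0.197], [0, 0, 0.013], 5], [[0, 0, -0.197], [0, 0, 0.013], 5], [[0, 0, -0.197], [0, 0, 0.013], 5]], grip_force=70)

```text
time_s: 2.52
position: [366.4, 326.4, 35.3]
tcp_rot: [-0.101, 0.995, 0.001, 0.001]
wrist_force: [-2.0, 0.8, 5.7]
finger_gap: 15.5
```

The fingers stopped on the rib at 15.5 mm, so I have the grip. I'll lift and carry it to about 60 mm in front of the mouth.

drive_tool(series=[[[0, 0, 0.03], [0, 0, 0], 5], [[0, 0, 0.07], [0, 0, 0], 5], [[0.005, -0.03, 0.08], [0, 0, -0.003], 5], [[0.015, -0.075, 0.08], [0, 0, -0.006], 5], [[0.03, -0.12, 0.08], [0, 0, -0.009], 5], [[0.04, -0.165, 0.08], [0, 0, -0.012], 5], [[0.05, -0.21, 0.08], [0, 0, -0.015], 5], [[0.06, -0.25, 0.08], [0, 0, -0.019], 5], [[0.07, -0.285, 0.08], [0, 0, -0.019], 5], [[0.073, -0.305, 0.08], [0, 0, -0.019], 5], [[0.074, -0.316, 0.07], [0, 0, -0.019], 5], [[0.074, -0.316, 0.06], [0, 0, -0.019], 5], [[0.074, -0.316, 0.06], [0, 0, -0.019], 5]])

```text
time_s: 4.15
position: [437.8, 10.5, 92.6]
tcp_rot: [-0.087, 0.996, 0.0, -0.002]
wrist_force: [-0.2, 0.2, -1.8]
finger_gap: 15.5
```

Run:
```python
from h import *
import pickle
c=manip.camera_model("wrist"); im=manip.capture("wrist")[:,:,::-1]; cv2.imwrite("pics/w2.png",im)
pickle.dump(c,open("w2.pkl","wb")); s=manip.read_state(); print(s["position"],s["wrist_force"],s["finger_gap"]); M=R.from_quat(s["tcp_rot"]).as_matrix();print(M.round(4).tolist())
```

```text
[438.54742533  10.59854623  93.20412558] [ 0.76121686 -0.16481316 -1.83634144] 14.978951628314144
[[-0.9847, -0.1742, -0.0027], [-0.1742, 0.9847, 0.0004], [0.0026, 0.0009, -1.0]]
```

View pics/w2.png

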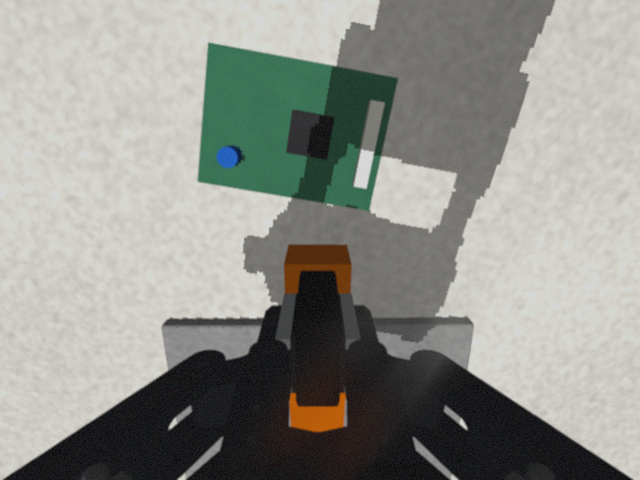

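The wrist view shows the held wedge with its heel at (318,262) and rib at (318,340). The card is untouched, but the gripper hides the mouth. I'll use the top and scene cameras for the alignment.

Run:
```python
from h import *
a=manip.capture("top")[:,:,::-1]; cv2.imwrite("pics/top1.png",a)
b=manip.capture("scene")[:,:,::-1]; cv2.imwrite("pics/scene1.png",b)
A=cv2.resize(a[110:260,240:380],None,fx=4,fy=4,interpolation=cv2.INTER_CUBIC)
cv2.imwrite("pics/c2.png",cv2.convertScaleAbs(A,alpha=1.5))
B=cv2.resize(b[200:340,250:400],None,fx=4,fy=4,interpolation=cv2.INTER_CUBIC); cv2.imwrite("pics/c3.png",B)
```

```text
(no output)
```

View pics/c2.png

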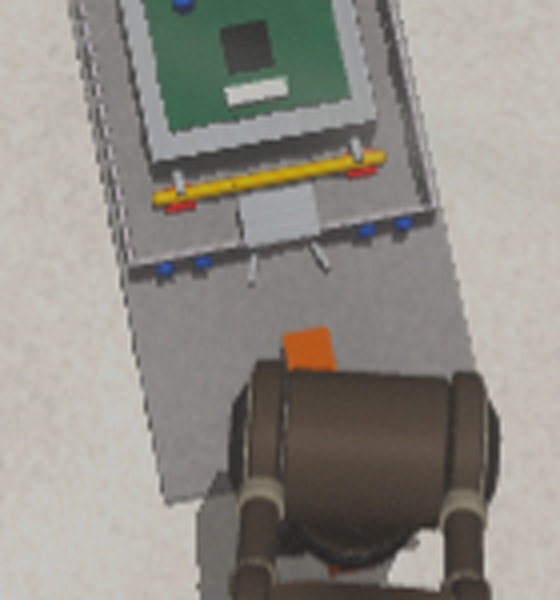

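View pics/c3.png

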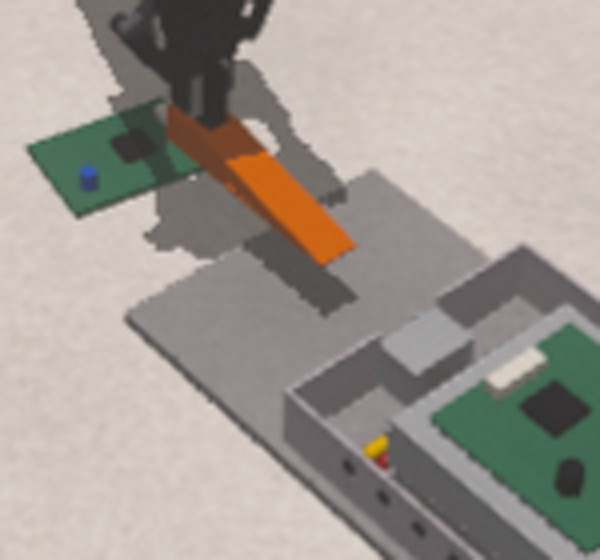

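In the top crop the sleeve roof has corners (240,197), (317,183), (321,236) and (245,249). The tip edge is (283,332)–(329,326), and the cheeks end at (252,283) and (325,268). The scene crop shows the wedge held level with its tip pointing at the sleeve. Next I'll compute the offsets.

Run:
```python
from h import *
im=cv2.imread("pics/top1.png"); c=manip.camera_model("top"); h=cv2.cvtColor(im,cv2.COLOR_BGR2HSV)
q=lambda p:np.array(p,float)/4+[240,110]-.375
S=plane(c,q([(240,197),(317,183),(245,249),(321,236)]),47)[:,:2]; print("sleeve",S.round(1).tolist())
axis=(S[0]+S[1]-S[2]-S[3]); print("sleeve front mid",(S[2]+S[3])/2,"back mid",(S[0]+S[1])/2,"yaw cross",np.arctan2(*( (S[0]+S[2]-S[1]-S[3])*[-1,1])))
m=cv2.inRange(h,(20,150,80),(32,255,255)); m[:140]=0;m[170:]=0;m[:,:270]=0;m[:,345:]=0
r=cv2.minAreaRect(cv2.findNonZero(m)); b=cv2.boxPoints(r); b=b[np.argsort(b[:,0])]
E=plane(c,[b[:2].mean(0),b[2:].mean(0)],28)[:,:2]; mid=E.mean(0); d=E[0]-E[1]; yaw=np.arctan2(-d[0],d[1]); print("bar mid",mid,"yaw",yaw,"len",np.hypot(*d),"mouth",mid-50*np.array([np.cos(yaw),np.sin(yaw)]))
# board edges: front corner lines from top0 picks
B=plane(c,[(283,235),(361,220),(255,87),(331,73)],12)[:,:2]; u=np.array([np.cos(.174),np.sin(.174)]); print("board front mid->mouth",B[:2].mean(0)+150*u,"back->",B[2:].mean(0)-270*u)
C=plane(c,q([(252,283),(325,268)]),20)[:,:2]; print("cheek mid",C.mean(0), "->mouth",C.mean(0)+18*u)
W=plane(c,q([(283,332),(329,326)]),61)[:,:2]; print("tip",W.tolist(),W.mean(0))
s=manip.read_state();print("tip by tcp",s["position"][:2]+140*u)
# scene stereo of tip underside & sleeve front top edge
k=manip.camera_model("scene"); q2=lambda p:np.array(p,float)/4+[250,200]-.375
def tri(p,t):
    d1=ray(c,q([p]))[0];d2=ray(k,q2([t]))[0];o1,o2=c["origin"],k["origin"]
    a=np.linalg.lstsq(np.c_[d1,-d2],o2-o1,rcond=None)[0]; return (o1+a[0]*d1+o2+a[1]*d2)/2, np.linalg.norm(o1+a[0]*d1-o2-a[1]*d2)
print("tip R",tri((329,326),(322,264)),"tip L",tri((283,332),(355,245)))
print("proj sleeve roof scene",plane(k,q2([(385,345),(433,309),(418,376),(473,345)]),47).round(0).tolist())
```

```text
sleeve [[668.3, 74.2], [677.0, 23.4], [633.0, 71.4], [641.0, 21.4]]
sleeve front mid [637.01817222  46.40549652] back mid [672.64342188  48.78338331] yaw cross 0.16432882604545007
bar mid [686.67610743  55.81571648] yaw 0.1759676871831502 len 155.68079167110113 mouth [637.44822764  47.06266832]
board front mid->mouth [637.72369281  43.84720031] back-> [637.94489436  43.1424938 ]
cheek mid [621.36126425  43.05663931] ->mouth [639.08946703  46.17285914]
tip [[573.9167216666299, 47.42914662157721], [577.400634677586, 17.64028939346836]] [575.65867817  32.53471801]
tip by tcp [577.47320191  34.76717409]
tip R (array([579.27204034,  19.58555517,  57.61426587]), np.float64(4.598401135420736)) tip L (array([575.19845847,  48.30464577,  57.42771142]), np.float64(2.010439855686402))
proj sleeve roof scene [[651.0, 25.0, 47.0], [640.0, 68.0, 47.0], [683.0, 29.0, 47.0], [678.0, 73.0, 47.0]]
```

All the mouth estimates agree to about ±2 mm, and the tip needs about 2 mm to the left. I'll lower it to just above the board, 30 mm ahead, and re-measure there.

drive_tool(series=[[[0.01, 0.003, -0.015], [0, 0, 0], 5], [[0.02, 0.005, -0.03], [0, 0, 0], 5], [[0.029, 0.007, -0.04], [0, 0, 0], 5], [[0.029, 0.007, -0.043], [0, 0, 0], 5], [[0.029, 0.007, -0.043], [0, 0, 0], 5]])

```text
time_s: 4.92
position: [468.4, 17.0, 51.2]
tcp_rot: [-0.087, 0.996, 0.0, -0.0]
wrist_force: [-0.5, 0.4, -0.8]
finger_gap: 15.2
```

Run:
```python
from h import *
a=manip.capture("top")[:,:,::-1]; cv2.imwrite("pics/top2.png",a)
b=manip.capture("scene")[:,:,::-1]; cv2.imwrite("pics/scene2.png",b)
f=lambda i,x,y,w,hh:cv2.convertScaleAbs(cv2.resize(i[y:y+hh,x:x+w],None,fx=8,fy=8,interpolation=cv2.INTER_CUBIC),alpha=1.4)
cv2.imwrite("pics/c4.png",np.hstack([f(a,290,150,45,75),f(b,315,235,55,75)]))
s=manip.read_state(); print(s["position"],s["wrist_force"],s["tcp_rot"])
```

```text
[468.71979118  16.84107809  51.58315365] [-0.36898263 -0.45191445 -1.09292712] [-8.70310923e-02  9.96205589e-01 -2.26721275e-05  1.11674421e-04]
```

View pics/c4.png

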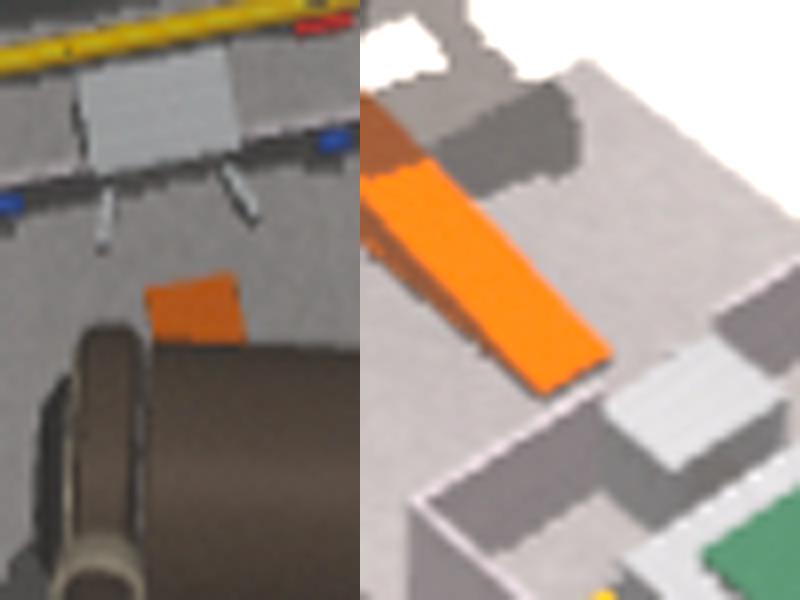

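Left panel (top view): tip corners at (146,290) and (236,273), cheek ends at (102,246) and (254,217), sleeve front edge (92,172)–(240,147). Right panel (scene view): the wedge is just above the board and in line with the sleeve.

Run:
```python
from h import *
c=manip.camera_model("top"); q=lambda p:np.array(p,float)/8+[290,150]-.44
yaw=.174; u=np.array([np.cos(yaw),np.sin(yaw)]); n=np.array([-u[1],u[0]])
T=plane(c,q([(146,290),(236,273)]),17)[:,:2]; t=T.mean(0)
s=manip.read_state(); print("tip",t,"by tcp",s["position"][:2]+140*u, "w",np.hypot(*(T[0]-T[1])))
for nm,p,z in [("cheek ends",[(102,246),(254,217)],24),("cheek roots",[(110,190),(225,165)],26),("roof front",[(92,172),(240,147)],47),("roof back",[(76,78),(222,48)],47)]:
    P=plane(c,q(p),z)[:,:2]; d=P.mean(0)-t; print(nm,"along",(d@u).round(1),"left",(d@n).round(1),"span",np.hypot(*(P[0]-P[1])).round(1))
```

```text
tip [604.92655384  38.85032755] by tcp [606.60581283  41.07834347] w 30.562924314897202
cheek ends along 15.9 left 1.3 span 51.5
cheek roots along 34.2 left 1.4 span 39.2
roof front along 34.9 left 1.7 span 49.3
roof back along 68.1 left 1.0 span 49.1
```

All four references agree: 1.4 mm to the left and about 34 mm to the mouth. I'll do the first stage, bringing the tip to about 20 mm inside.

drive_tool(series=[[[0, 0.0014, -0.003], [0, 0, 0], 5], [[0.007, 0.0026, -0.003], [0, 0, 0], 5], [[0.014, 0.0039, -0.003], [0, 0, 0], 5], [[0.021, 0.0051, -0.003], [0, 0, 0], 5], [[0.028, 0.0063, -0.003], [0, 0, 0], 5], [[0.035, 0.0076, -0.003], [0, 0, 0], 5], [[0.042, 0.0088, -0.003], [0, 0, 0], 5], [[0.048, 0.0099, -0.003], [0, 0, 0], 5], [[0.053, 0.0107, -0.003], [0, 0, 0], 5], [[0.053, 0.0107, -0.003], [0, 0, 0], 5]])

```text
time_s: 6.28
position: [522.3, 27.6, 48.3]
tcp_rot: [-0.087, 0.996, -0.0, 0.0]
wrist_force: [0.1, 0.6, -1.5]
finger_gap: 15.4
```

Entry was free, with lateral forces under 1 N. I'll set it down on the board and advance to about 70 mm.

drive_tool(series=[[[0, 0, -0.0015], [0, 0, 0], 5], [[0.007, 0.0012, -0.0015], [0, 0, 0], 5], [[0.014, 0.0025, -0.0015], [0, 0, 0], 5], [[0.021, 0.0037, -0.0015], [0, 0, 0], 5], [[0.028, 0.0049, -0.0015], [0, 0, 0], 5], [[0.035, 0.0062, -0.0015], [0, 0, 0], 5], [[0.042, 0.0074, -0.0015], [0, 0, 0], 5], [[0.049, 0.0086, -0.0015], [0, 0, 0], 5], [[0.049, 0.0086, -0.0015], [0, 0, 0], 5]])

```text
time_s: 7.4
position: [572.0, 36.2, 47.3]
tcp_rot: [-0.087, 0.996, -0.0, 0.001]
wrist_force: [0.2, 0.1, 2.4]
finger_gap: 15.1
```

Run:
```python
from h import *
a=manip.capture("top")[:,:,::-1]; cv2.imwrite("pics/top3.png",a)
b=manip.capture("scene")[:,:,::-1]; cv2.imwrite("pics/scene3.png",b)
f=lambda i,x,y,w,hh:cv2.convertScaleAbs(cv2.resize(i[y:y+hh,x:x+w],None,fx=5,fy=5,interpolation=cv2.INTER_CUBIC),alpha=1.4)
cv2.imwrite("pics/c5.png",np.hstack([f(a,270,130,80,100),f(b,310,230,80,100)]))
s=manip.read_state(); print(s["position"],s["wrist_force"],s["wrist_torque"],s["tcp_rot"])
```

```text
[571.97683433  36.18147648  47.28804986] [ 0.87838789 -0.12032049  2.75530175] [ 0.03635527 -0.12551452  0.05035042] [-8.69858989e-02  9.96208700e-01 -6.31292950e-05  1.29471813e-03]
```

View pics/c5.png

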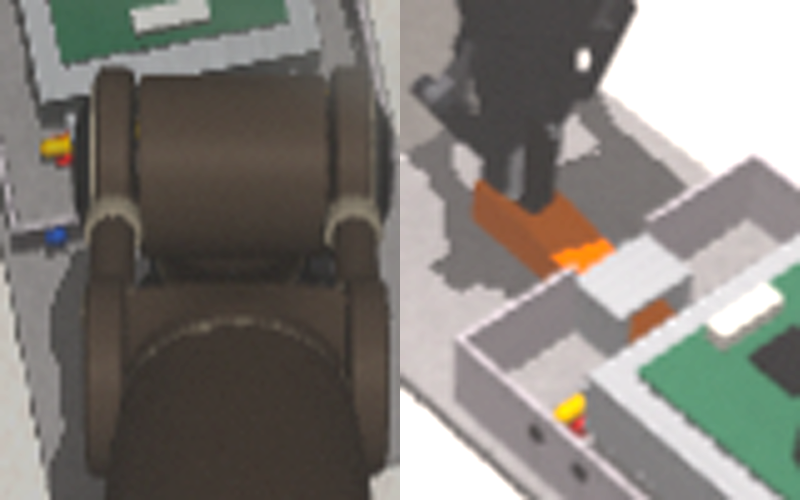

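The wedge has passed through the sleeve, with its tip visible behind the roof at scene crop (655,318). The bar's right end, at (570,408), is still on its red rest. By the TCP the tip is about 70.6 mm past the mouth, with 9 mm to go to contact. I'll push on slowly to about 90 mm.

drive_tool(series=[[[0.003, 0.0005, 0], [0, 0, 0], 5], [[0.006, 0.001, 0], [0, 0, 0], 5], [[0.008, 0.0014, 0], [0, 0, 0], 5], [[0.01, 0.0018, 0], [0, 0, 0], 5], [[0.012, 0.0021, 0], [0, 0, 0], 5], [[0.014, 0.0025, 0], [0, 0, 0], 5], [[0.016, 0.0028, 0], [0, 0, 0], 5], [[0.018, 0.0032, 0], [0, 0, 0], 5], [[0.02, 0.0035, 0], [0, 0, 0], 5], [[0.02, 0.0035, 0], [0, 0, 0], 5], [[0.02, 0.0035, 0], [0, 0, 0], 5]])

```text
time_s: 8.88
position: [582.5, 38.3, 47.1]
tcp_rot: [-0.087, 0.996, -0.0, -0.01]
wrist_force: [-19.2, -4.7, 21.2]
finger_gap: 15.3
```

```bash
cat > lift.py <<'E'
from h import *
import sys
out=sys.argv[1]; b=manip.capture("scene")[:,:,::-1]; cv2.imwrite(f"pics/{out}.png",b)
s=manip.read_state(); print(s["position"],s["wrist_force"],s["wrist_torque"],s["tcp_rot"])
u=np.array([np.cos(.174),np.sin(.174)]); print("tip past mouth",(s["position"][:2]-[468.7,16.8])@u-34.5)
# vertical image shift of module (top board crop) vs scene3, phase correlation; and predicted px for 4 mm lift
a=cv2.imread("pics/scene3.png")
k=manip.camera_model("scene"); m=np.array([637.7,45.,0]);U=np.array([*u,0]);N=np.array([-u[1],u[0],0])
def cr(i,p,w=12): return cv2.getRectSubPix(cv2.cvtColor(i,cv2.COLOR_BGR2GRAY),(2*w,2*w),tuple(map(float,p))).astype(np.float32)
for nm,l,t,z,dh,w in[("bar R end",50,-72,26,1,6),("module front R",68,-70,80,.9,10),("green front",80,-30,85,.85,12),("panel (fixed)",0,-90,58,0,10),("board front (fixed)",-100,-100,12,0,10)]:
    P=m+U*l+N*t+[0,0,z]; p0,p1=proj(k,[P,P+[0,0,4*dh]]); sh,r=cv2.phaseCorrelate(cr(a,p0,w),cr(b,p0,w),cv2.createHanningWindow((2*w,2*w),cv2.CV_32F))
    print(nm,p0.round(0),"per 4mm",(p1-p0).round(2),"measured",np.round(sh,2),round(r,2))
def yel(i):
    h=cv2.cvtColor(np.ascontiguousarray(i),cv2.COLOR_BGR2HSV); y=cv2.inRange(h,(20,130,80),(34,255,255)); p=proj(k,[m+U*50-N*72+[0,0,26]])[0].astype(int)
    y[:p[1]-12]=0;y[p[1]+12:]=0;y[:,:p[0]-12]=0;y[:,p[0]+12:]=0; M=cv2.moments(y,True); return M["m00"],M["m10"]/max(M["m00"],1),M["m01"]/max(M["m00"],1)
print("yellow",np.round(yel(a),2),np.round(yel(b),2))
E
python3 lift.py scene4
```

```text
[582.53228118  38.26435772  47.1671879 ] [-18.704066    -4.21216518  20.94797612] [-0.7028538   2.58380801 -0.06224449] [-8.73998454e-02  9.96127243e-01 -3.65308068e-04 -9.57339149e-03]
tip past mouth 81.32941229615541
bar R end [341. 311.] per 4mm [ 0.08 -1.08] measured [-0.06 -0.03] 1.0
module front R [348. 300.] per 4mm [ 0.08 -1.03] measured [ 0.13 -0.05] 1.06
green front [364. 293.] per 4mm [ 0.11 -0.98] measured [ 0.09 -0.1 ] 1.03
panel (fixed) [323. 293.] per 4mm [0. 0.] measured [ 0.33 -0.3 ] 0.91
board front (fixed) [294. 285.] per 4mm [0. 0.] measured [ 0.06 -0.09] 1.0
yellow [ 21.   343.71 311.14] [ 22.   343.59 311.14]
```

The push stalled at contact: 81 mm, with −19 N along x and +21 N up. The tool has pitched 0.019 rad nose-down, so the nose is being pressed into the board and adding friction. I'll counter-pitch and relieve the height, keeping the same forward target, which bounds any lift at about 2 mm.

drive_tool(series=[[[0, 0, 0.0005], [0.001, -0.006, 0], 5], [[0, 0, 0.001], [0.002, -0.013, 0], 5], [[0, 0, 0.0015], [0.002, -0.013, 0], 5], [[0, 0, 0.0015], [0.002, -0.013, 0], 5], [[0, 0, 0.0015], [0.002, -0.013, 0], 5]])

```text
time_s: 9.55
position: [583.4, 38.4, 47.1]
tcp_rot: [-0.087, 0.996, 0.0, 0.001]
wrist_force: [-12.7, -4.2, 12.7]
finger_gap: 15.2
```

```bash
python3 lift.py scene5; python3 -c "
import cv2,numpy as np
i=cv2.imread('pics/scene5.png');a=cv2.imread('pics/scene3.png')
f=lambda i:cv2.convertScaleAbs(cv2.resize(i[225:325,300:380],None,fx=5,fy=5,interpolation=cv2.INTER_CUBIC),alpha=1.4)
cv2.imwrite('pics/c6.png',np.hstack([f(a),f(i)]))"
```

```text
[583.39321758  38.45627238  47.12057349] [-13.44838318  -3.63159786  11.70974108] [-0.68644086  2.17593259 -0.05709846] [-8.73996959e-02  9.96172288e-01  3.62946425e-04  1.39081744e-03]
tip past mouth 82.21057359993145
bar R end [341. 311.] per 4mm [ 0.08 -1.08] measured [ 0.09 -0.04] 1.01
module front R [348. 300.] per 4mm [ 0.08 -1.03] measured [ 0.19 -0.01] 1.06
green front [364. 293.] per 4mm [ 0.11 -0.98] measured [ 0.05 -0.15] 1.07
panel (fixed) [323. 293.] per 4mm [0. 0.] measured [0.2  0.09] 0.89
board front (fixed) [294. 285.] per 4mm [0. 0.] measured [ 0.09 -0.06] 1.02
yellow [ 21.   343.71 311.14] [ 22.   343.59 311.14]
```

View pics/c6.png

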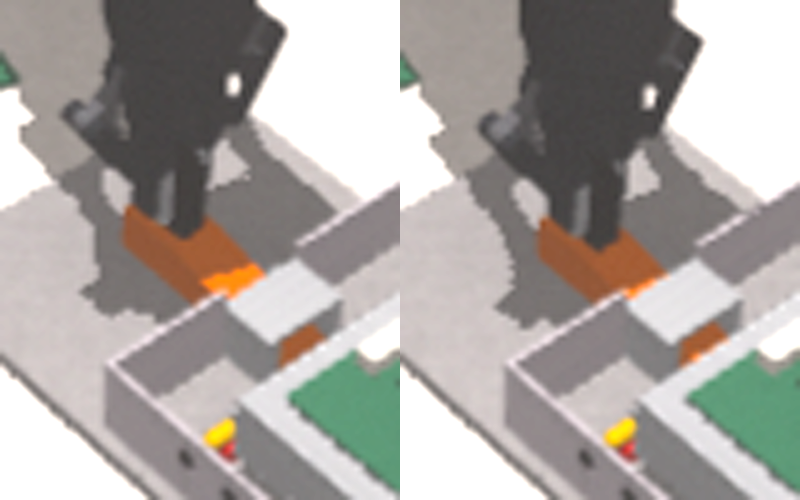

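Relieving it helped: lower force and a little forward travel, and the bar is still on its rest at (222,432 / 620,432). I'll relieve the height further and push a bit more.

drive_tool(series=[[[0, 0, 0.0008], [0, 0, 0], 5], [[0, 0, 0.0015], [0, 0, 0], 5], [[0.001, 0.0002, 0.0015], [0, 0, 0], 5], [[0.002, 0.0003, 0.0015], [0, 0, 0], 5], [[0.003, 0.0005, 0.0015], [0, 0, 0], 5], [[0.003, 0.0005, 0.0015], [0, 0, 0], 5]])

```text
time_s: 10.35
position: [587.3, 39.6, 47.2]
tcp_rot: [-0.087, 0.996, 0.001, 0.003]
wrist_force: [-7.5, -2.1, 1.5]
finger_gap: 15.0
```

```bash
python3 lift.py scene6
```

```text
[587.30508134  39.61195176  47.15590306] [-7.364879   -1.30219121  3.01300699] [-0.41739566  1.59589068 -0.03371404] [-8.72190015e-02  9.96185344e-01  7.80823973e-04  2.64509443e-03]
tip past mouth 86.26344386992373
bar R end [341. 311.] per 4mm [ 0.08 -1.08] measured [ 0.11 -0.07] 1.1
module front R [348. 300.] per 4mm [ 0.08 -1.03] measured [ 0.04 -0.13] 1.09
green front [364. 293.] per 4mm [ 0.11 -0.98] measured [ 0.22 -0.3 ] 1.1
panel (fixed) [323. 293.] per 4mm [0. 0.] measured [ 0.34 -0.13] 0.82
board front (fixed) [294. 285.] per 4mm [0. 0.] measured [ 0.08 -0.03] 1.04
yellow [ 21.   343.71 311.14] [ 22.  343.5 311. ]
```

It is moving freely now, at 7 N and 86 mm, with about 1 mm of lift starting. I'll continue.

drive_tool(series=[[[0.001, 0.0002, 0], [0, 0, 0], 5], [[0.002, 0.0003, 0.0002], [0, 0, 0], 5], [[0.003, 0.0005, 0.0003], [0, 0, 0], 5], [[0.004, 0.0007, 0.0004], [0, 0, 0], 5], [[0.005, 0.0009, 0.0005], [0, 0, 0], 5], [[0.006, 0.001, 0.0005], [0, 0, 0], 5], [[0.007, 0.0012, 0.0005], [0, 0, 0], 5], [[0.007, 0.0012, 0.0005], [0, 0, 0], 5], [[0.007, 0.0012, 0.0005], [0, 0, 0], 5]])

```text
time_s: 11.52
position: [594.7, 41.0, 47.2]
tcp_rot: [-0.087, 0.996, 0.001, 0.003]
wrist_force: [-4.6, -0.0, -1.3]
finger_gap: 14.9
```

```bash
python3 lift.py scene7
```

```text
[594.74392106  41.00045966  47.1567388 ] [-5.01535015 -0.45799369 -0.68530529] [-0.2623701   1.26496116  0.02787771] [-8.71619845e-02  9.96188610e-01  8.82284752e-04  3.20369573e-03]
tip past mouth 93.8303413696629
bar R end [341. 311.] per 4mm [ 0.08 -1.08] measured [0.01 0.17] 1.06
module front R [348. 300.] per 4mm [ 0.08 -1.03] measured [ 0.15 -0.28] 1.06
green front [364. 293.] per 4mm [ 0.11 -0.98] measured [ 0.03 -0.14] 1.03
panel (fixed) [323. 293.] per 4mm [0. 0.] measured [0.27 0.13] 0.83
board front (fixed) [294. 285.] per 4mm [0. 0.] measured [0.01 0.06] 1.03
yellow [ 21.   343.71 311.14] [ 22.   343.59 310.5 ]
```

The tip is at 93.8 mm, and the yellow bar end has risen 0.64 px (about 2.4 mm). One last 6 mm.

drive_tool(series=[[[0.001, 0.0002, 0], [0, 0, 0], 5], [[0.002, 0.0003, 0], [0, 0, 0], 5], [[0.003, 0.0005, 0], [0, 0, 0], 5], [[0.004, 0.0007, 0], [0, 0, 0], 5], [[0.005, 0.0009, 0], [0, 0, 0], 5], [[0.005, 0.0009, 0], [0, 0, 0], 5], [[0.005, 0.0009, 0], [0, 0, 0], 5], [[0.005, 0.0009, 0], [0, 0, 0], 5]])

```text
time_s: 12.58
position: [599.8, 41.9, 47.2]
tcp_rot: [-0.087, 0.996, 0.001, 0.003]
wrist_force: [-5.0, -1.0, -0.8]
finger_gap: 15.0
```

```bash
python3 lift.py scene8;  python3 -c "
import cv2,numpy as np
i=cv2.imread('pics/scene8.png');a=cv2.imread('pics/scene3.png')
f=lambda i:cv2.convertScaleAbs(cv2.resize(i[255:330,320:385],None,fx=6,fy=6,interpolation=cv2.INTER_CUBIC),alpha=1.5)
cv2.imwrite('pics/c7.png',np.hstack([f(a),f(i)]))"
```

```text
[599.75796488  41.89909043  47.16926942] [-4.46036294  0.09835448 -1.45575359] [-0.28936868  1.29404821 -0.02334742] [-8.71715059e-02  9.96187734e-01  8.68031096e-04  3.22069409e-03]
tip past mouth 98.92424784881914
bar R end [341. 311.] per 4mm [ 0.08 -1.08] measured [-0.1  -0.02] 0.97
module front R [348. 300.] per 4mm [ 0.08 -1.03] measured [ 0.2  -0.43] 1.05
green front [364. 293.] per 4mm [ 0.11 -0.98] measured [ 0.09 -0.36] 1.0
panel (fixed) [323. 293.] per 4mm [0. 0.] measured [0.22 0.25] 1.1
board front (fixed) [294. 285.] per 4mm [0. 0.] measured [0.04 0.02] 1.04
yellow [ 21.   343.71 311.14] [ 24.   343.62 310.29]
```

View pics/c7.png

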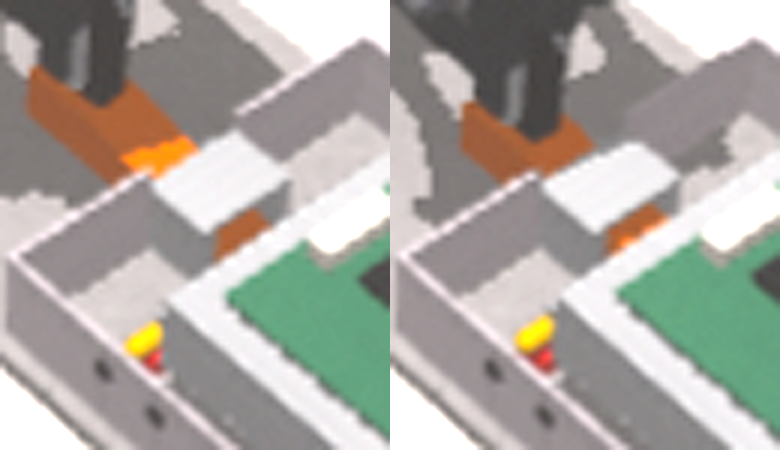

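The right panel shows the yellow end at (535,333), now clear of the red rest, with more red visible below it than before. Travel gives about 3.8 mm of lift and the image about 3.1 mm. Forces are steady, so I'm handing in.

```bash
python3 -c "
from workcell import manip
print(manip.close_job())"
```

```text
the job is handed in; nothing more can be done
None
```

I picked up the orange wedge by its black grip, slid it through the sleeve and pushed it under the yellow bar. I handed the job in at about 12.7 s of the 42 s, still holding the wedge at the set grip of 70 N. The system gave no verdict.

**Last checks:**
- **Position:** the tip was about 99 mm past the mouth by tool travel. The wedge was flat, with the tool tilted less than 0.01 rad.
- **Lift:** the tip position gives about 3.8 mm. The yellow bar end in the scene picture gives about 3.1 mm, and in the last picture it had risen clear of its red rest.
- **Force:** the wrist read a steady 5 N or so against the push and almost nothing sideways, so the wedge is pressing on the bar. I had no direct reading of the load the wedge carries.

**What went wrong or disagreed:**
- **Stall at contact:** the first push stopped as the wedge met the bar, at about 19 N back and 21 N up, because the tool had pitched slightly nose-down. Raising the tool a little and tilting it back freed the wedge.
- **Weaker lift readings:** two patches on the module in the scene picture gave only 1.5 to 1.7 mm. A third, at the bar end, showed no lift at all. Parts that should not move read up to 0.3 px, where 4 mm of lift is only about 1 px, so I trusted travel and the yellow bar end instead.
- **Bystanders:** I saw nothing moved in the views I looked at, but I did not measure their positions at the end.

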